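# Hang the stylus centred in the honing guide

## Robot

A 6-joint arm with a two-finger parallel gripper is mounted at the origin on the work surface. World frame = base frame: x ahead of the robot, y to its left, z up, the work surface at z = 0. Lengths are in m, angles in rad, forces in N, time in s.
With the tool pointing down it reaches from about 0.225 to 0.875 m from the base axis. Payload 3.4 kg.
Tool frame: the origin (TCP) lies on the centre line of the jaws, within the pads' length; the fingertips stand 19 mm ahead of it and the grasp point (between the pads) is the TCP (nose_length is the distance from the TCP to the fingertips, in m); z points along the fingers, y is the direction in which the jaws open and shut (so a half turn about z gives the same grasp; the last joint's range is limited). The gripper opens to 85 mm and grips with 20 to 120 N. Pads are 22 mm wide; open, the fingers measure 114 mm over their backs; the gripper's body (76 mm by 85 mm) begins 54 mm behind the grasp point. The pads swing forward as they close: fully open they stand 13 mm farther back than shut.
Start: joints at [1.224, 0.276, 1.505, -0, 1.361, -0.121], TCP at [0.129, 0.56, 0.25] pointing down, gripper open.
Joint ranges: [-2.89, 2.89], [-0.75, 2.08], [0.22, 2.7], [-1.18, 4.32], [0.11, 2.71], [-2.7, 2.7]. Speed limits (rad/s): [2.57, 2.57, 3.14, 3.14, 3.14, 3.14].

## Interface

Orientations are given as a unit quaternion [w, x, y, z].
In Python, from rig import * gives the robot as it stands.
- The arm moves only by the shell command python3 -m jog 'ROWS' [OPENING] [FORCE]. ROWS is JSON, one flat list of numbers, 6 for each row, row after row: the shift along the tool's x, y, z in mm, then the turn, a rotation vector about the tool's x, y, z in degrees. In form: [tx, ty, tz, wx, wy, wz, tx, ty, tz, wx, wy, wz, ...]. A call has 1 to 10 rows; each row is the pose to reach, as a shift and turn from the pose commanded when the call began, along the tool's axes at that moment; what a row does not reach only later rows make up. A row lasts 1/8 s, in which the tool goes at most 62.5 mm and 10.7 degrees, less where a joint would pass 70% of its speed; a pose out of reach is approached as far as the arm can. A call with a gripper value outside its range is refused whole. OPENING is the closure, from 0 (fully open) to 1 (shut), set as the call begins (- or left out, the last holds). The fingers move at their own pace and stop on an object; FORCE is the grip in N (left out, the last holds). Time passes only in rows, so rows that repeat a pose let the fingers close. It gives the time, the measured TCP pose, the force and the opening at its end, in the units of the state.
- get_state(): the state, without advancing time (a new reading comes with each control period).
- get_image(name): name is "scene" or "top" or "wrist"; returns a dict with "frame" (420x560x3 uint8, red, green, blue), "camera_matrix" (3x3 intrinsics, pixels), "k1" (the pictures are not rectified: a ray, as slopes to the right and down, at radius r is drawn at 1 + k1 r^2 times it, then the intrinsics apply), "rvec" (rotation vector, rad) and "tvec" (3), from world to camera coordinates, as OpenCV has them. Camera axes: x right, y down, z forward; pixel columns grow to the right and rows downward; lengths in m; the calibration is good to about 2 mm. A picture is of the moment at which its call begins. There is no depth.
- sign_off(): hands the job in, once; it reports no verdict.
The state is a dict: "clock": time; "qpos": joint angles; "qd": joint speeds; "effort": joint torques, N m; "position": TCP position; "ee_rot": TCP orientation; "contact_force": force on the tool from outside, world axes, zero at the start; "moment": the same for the moment, N m; "width": finger opening in m.
Only numpy, scipy, OpenCV 4.12 (cv2) and the standard library are available. Lean on these libraries where they do the work, as an engineer would, in place of code of your own. Each camera call takes 0.05 s, during which the arm holds its last target.

## Task

Press the small lever on the honing stand all the way down so that its cover swings up off the guide hole, then take the brass stylus by its straight wooden handle out of the tool block and lower it upright into the guide hole, never letting it touch the stand. Finish while still holding it there, still and centred in the hole, its point out below the guide plate but clear of the stone. Leave everything else where it is.

Things in the scene. Friction and masses are not known exactly. Their poses are not given: they have to be found in the camera images.
- guide_mouth (a point): Centre of the guide hole's upper mouth, 90 mm above the table. The axes are the stand's: z up, y from the hole to the lever's tail (roughly the robot's left; yaw within 0.35 rad). The hole is vertical, round, 20 mm wide, through an aluminium plate 24 mm thick (underside 66 mm above the table), 64 mm long in x and from -32 to +62 mm in y of the hole; a column at y 36 to 60 mm carries it.
- stone_top (a point): Top of the grey sharpening stone straight below the guide hole, 25 mm above the table and 41 mm below the plate's underside, with open air between. Stone and stand sit on a dark tray 190 x 150 mm, fixed to the table.
- cover (a joint): Lever, rad. Axle along the stand's x, 46 mm in +y of the hole, 104 mm above the table. A disc (28 mm wide) on one arm covers the hole at 0, where the tail rises 0.75 rad above level to +y; its flat pad, 20 mm wide, lies 23 to 73 mm from the axle. Pressing the tail down (1 to 2 N) lifts the disc; stop at 1.4, the disc then upright, up to 170 mm above the table. Stays as left.
- lever_pad (a point): Middle of the upper face of the tail's pad, 48 mm from the axle. It moves with the lever.
- stylus_grip (a point): Centre of the stylus's handle, a straight dark wooden cylinder 16 mm wide, 60 mm long. Below it a brass collar (26 mm wide, 6 mm thick) rests on the tool block, then a brass stem, 8 mm wide, 75 mm long, hangs in the block's hole. z: along it, up. 50 to 100 g. It stands upright in either hole of the fixed wooden block (60 x 160 x 80 mm high; two holes 14 mm wide, 100 mm apart).
- stylus_tip (a point): The point of the stylus, 111 mm below the centre of its handle.
- awl: Awl in the other hole of the tool block, with a bulbous wooden handle (32 mm wide, top about 123 mm above the table). Origin on its axis, 5 mm above the table. Leave alone.
- oil_jar: Small amber glass jar, 34 mm in diameter, 45 mm high, origin at its underside, between stand and block. Leave alone.
- spare_stone: Loose grey sharpening stone 60 x 180 x 30 mm, origin at its underside. Leave alone.
- wood_offcut: Pale wooden block 50 x 120 x 22 mm, origin at its underside. Leave alone.
- brass_weight: Small knobbed brass weight, 36 mm in diameter, 42 mm high, origin at its underside. Leave alone.
- pin_cup: White cup, 64 mm in diameter, 60 mm high, origin at its underside. Leave alone.
There are look-alikes about, which are no part of the job. What is shaped like the part that bears stylus_grip but pink or purple is not meant.

How it is judged:
On the way, in this order (a step that is already met when the one before it is completed fails the run):
1. the lever has been pressed down (past 1.15 rad), the cover is up (value of joint cover above 1.15 rad), for 0.2 s.
2. the stylus is in the fingers, out of the block, its point higher than the guide hole's mouth (height (world z) of stylus_tip above 0.095 m and contact force between the fingers and stylus above 1 N), for 0.1 s.
At the end, for the whole second after the job is handed in: Lever down (over 1.1 rad); stylus held in the fingers, at rest, upright within 0.07 rad, not touching the stand, its point within 4 mm of the hole's axis (handle centre within 9 mm), under 65 mm and over 26.5 mm above the table (value of joint cover above 1.1 rad and horizontal distance between stylus_tip and guide_mouth below 0.004 m and horizontal distance between stylus_grip and guide_mouth below 0.009 m and angle between stylus_tip's own z axis and vertical below 0.07 rad and height (world z) of stylus_tip between 0.0265 and 0.065 m and contact force between the fingers and stylus above 1 N and contact force between stylus and stand below 0.3 N and linear speed of stylus below 0.02 m/s); the arm keeps its last pose, push and grip.
It fails at once if the stylus touches the stand (guide, cover, stone) with more than 0.3 N (contact force between stylus and stand above 0.3 N).
It fails at once if the awl or another loose thing is moved more than 20 mm (distance of any of awl, oil_jar, spare_stone, wood_offcut, brass_weight, pin_cup from where it was at the start of the episode above 0.02 m).
It also fails if it takes over 59 s, if anything falls off the work surface, if the arm or the gripper's body presses on something with over 40 N, if the wrist force passes 120 N, or if a joint passes its speed limit or range.

## Working session

There is one attempt and no reset: what is moved stays moved. The work goes in short steps, Python scripts to look and compute and a shell command to move; the robot and the scene stay as the last step left them, time stands still between calls to the robot, and variables do not carry over. Pictures are saved under pics/ and viewed, and the job is handed in when it is done.

```bash
mkdir -p pics; ls
python3 - <<'E'
from rig import *
import cv2
print(get_state())
for n in ["scene","top","wrist"]:
    d=get_image(n); cv2.imwrite(f"pics/{n}0.png",d["frame"][:,:,::-1]); print(n,d["camera_matrix"].tolist() if hasattr(d["camera_matrix"],'tolist') else d["camera_matrix"],d["k1"],d["rvec"],d["tvec"])
E
```

```text
pics
{'clock': 0.0, 'qpos': array([ 1.22400306e+00,  2.76638276e-01,  1.50616660e+00,  1.27954328e-05,
        1.36071632e+00, -1.20997610e-01]), 'qd': array([ 6.23103966e-04, -1.99296727e-04, -1.35019474e-04, -9.73619731e-04,
       -6.07082222e-05,  5.00308717e-04]), 'effort': array([ 8.75238002e-04, -4.16775262e+01, -2.45811653e+01, -1.22982567e-05,
        1.09619866e-02,  1.50878486e-05]), 'position': array([0.12855689, 0.55992059, 0.24940168]), 'ee_rot': array([-2.29573004e-04,  1.12659428e-01,  9.93633194e-01, -9.36564059e-04]), 'contact_force': array([-0.4113546 ,  0.10938297,  0.81742378]), 'moment': array([ 0.03187615, -0.02225098, -0.02231131]), 'width': 0.08525839249657259}
scene [[399.0254822415747, 0.0, 277.21318361439137], [0.0, 399.0254822415747, 211.46425041256265], [0.0, 0.0, 1.0]] -0.01588096358368536 [ 2.32263442  0.94411655 -0.31025154] [-0.40696901 -0.28090842  1.10463818]
top [[397.6794572404539, 0.0, 280.5008180529348], [0.0, 397.6794572404539, 217.44908908196487], [0.0, 0.0, 1.0]] -0.042215747256943596 [ 2.17759995 -2.20110569  0.07057493] [-0.0350338   0.57596541  1.03288634]
wrist [[353.20459141732766, 0.0, 277.621828770548], [0.0, 353.20459141732766, 209.89264794435678], [0.0, 0.0, 1.0]] 0.003959141498559065 [-2.28021437 -1.81589867 -0.24868075] [-0.57312867 -0.03564876  0.37814343]
```

View pics/scene0.png

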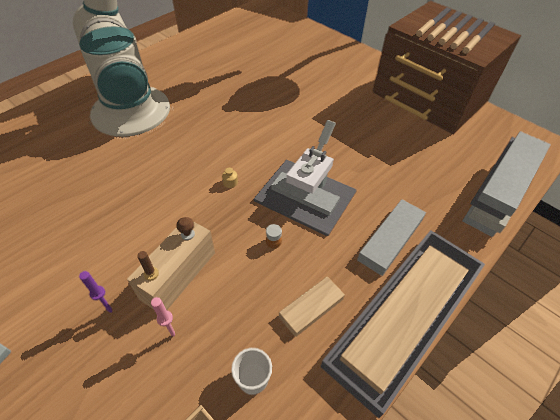

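View pics/top0.png

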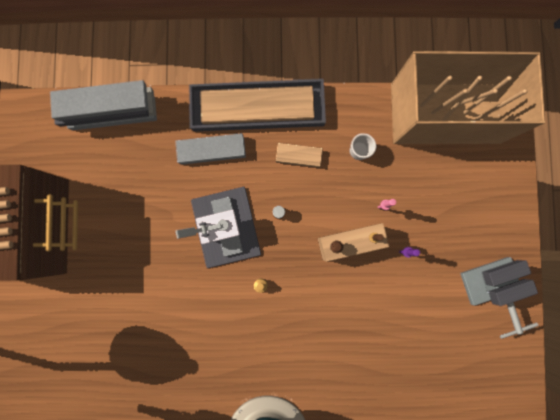

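View pics/wrist0.png

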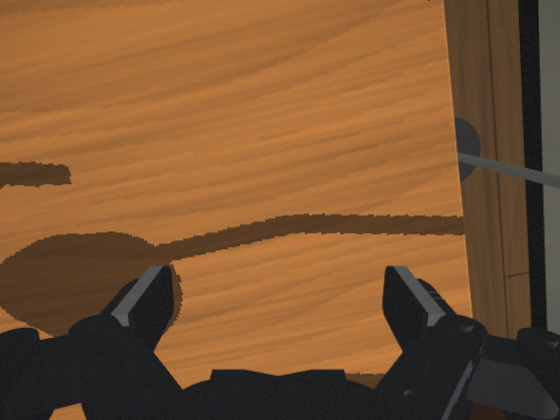

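```bash
cat > h.py <<'E'
from rig import *
import numpy as np, cv2
def cam(d):
    K=np.array(d["camera_matrix"]);R=cv2.Rodrigues(np.array(d["rvec"],float))[0];t=np.array(d["tvec"],float).ravel()
    return K,R,t,np.array([d["k1"],0,0,0,0],float)
def ray(d,p):
    K,R,t,D=cam(d)
    u=cv2.undistortPoints(np.array([[p]],float),K,D)[0,0]
    return -R.T@t, R.T@np.array([u[0],u[1],1])
def plane(d,p,z):
    c,v=ray(d,p); return c+v*(z-c[2])/v[2]
def proj(d,P):
    K,R,t,D=cam(d)
    return cv2.projectPoints(np.array(P,float).reshape(-1,1,3),cv2.Rodrigues(R)[0],t,K,D)[0][:,0]
def tri(d1,p1,d2,p2):
    c1,v1=ray(d1,p1);c2,v2=ray(d2,p2)
    s=np.linalg.lstsq(np.c_[v1,-v2],c2-c1,rcond=None)[0]
    a=c1+v1*s[0];b=c2+v2*s[1]; return (a+b)/2,np.linalg.norm(a-b)
def crop(d,x0,y0,x1,y1,s,fn):
    im=cv2.resize(d["frame"][y0:y1,x0:x1,::-1],None,fx=s,fy=s,interpolation=cv2.INTER_CUBIC); cv2.imwrite(fn,im)
E
python3 - <<'E'
from h import *
t=get_image("top");s=get_image("scene")
crop(t,170,180,270,280,6,"pics/t_stand.png")
crop(s,240,110,370,240,5,"pics/s_stand.png")
crop(t,310,185,430,275,6,"pics/t_block.png")
crop(s,70,200,230,345,4,"pics/s_block.png")
for d in(t,s): print(proj(d,[.129,.56,.25]),-cam(d)[1].T@cam(d)[2])
E
```

```text
[[ -8.22529425 429.19574796]] [ 0.50862584 -0.04008605  1.06747861]
[[305.11656315 -32.29998459]] [ 0.91283075 -0.36934699  0.70362039]
```

View pics/t_stand.png

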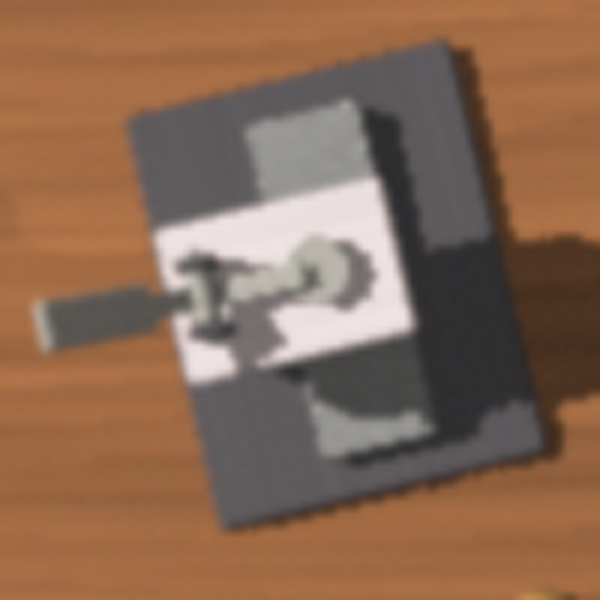

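View pics/s_stand.png

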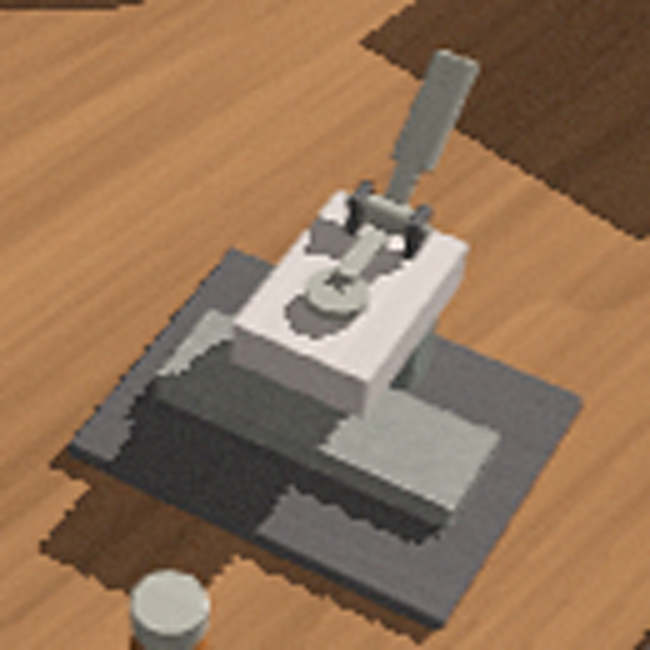

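View pics/t_block.png

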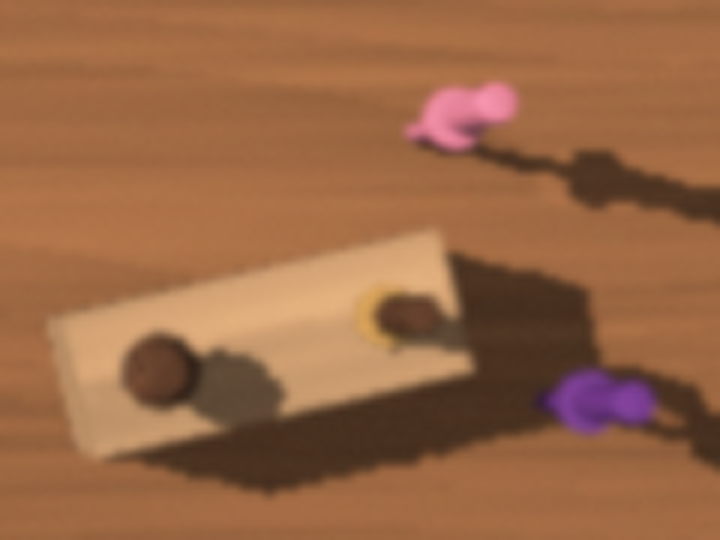

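View pics/s_block.png

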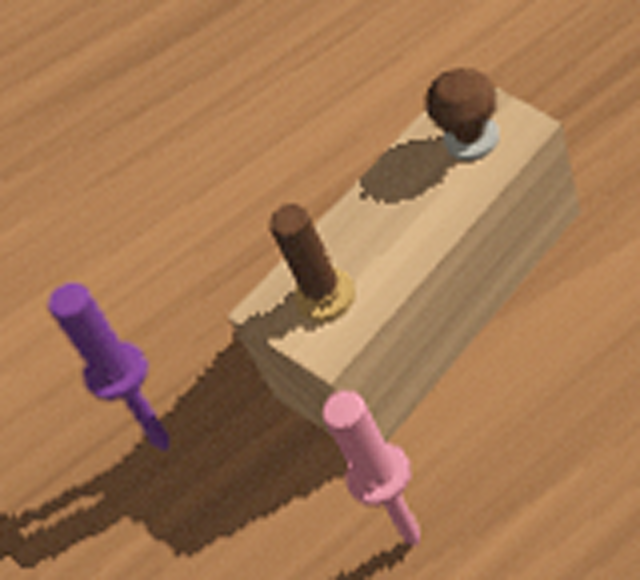

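Run:
```python
from h import *
from scipy.optimize import least_squares
t=get_image("top");s=get_image("scene")
T=np.array([[155,232],[380,178],[415,328],[190,385]])/6-0.42+[170,180]
S=np.array([[467,243],[342,192],[235,325],[367,385]])/5-.4+[240,110]
# stand coords: top-left in top = +x,+y
mod=np.array([[.032,.062],[.032,-.032],[-.032,-.032],[-.032,.062]])
Pt=np.array([plane(t,p,.09) for p in T]); Ps=np.array([plane(s,p,.09) for p in S])
print(Pt.round(4),Ps.round(4),sep="\n")
def fit(P,m):
    f=lambda a:(np.c_[m[:,0]*np.cos(a[2])-m[:,1]*np.sin(a[2])+a[0],m[:,0]*np.sin(a[2])+m[:,1]*np.cos(a[2])+a[1]]-P[:,:2]).ravel()
    r=least_squares(f,[.5,.1,.2]);return r.x,np.abs(r.fun).max()
print(fit(Pt,mod))
# scene order: (467,243) is +x+y ; (342,192) -x+y ; (235,325) -x-y ; (367,385)+x-y
print(fit(Ps,np.array([[.032,.062],[-.032,.062],[-.032,-.032],[.032,-.032]])))
# block top corners z=.08
B=np.array([[50,322],[440,230],[475,372],[95,458]])/6-.42+[310,185]
print([plane(t,p,.08).round(4) for p in B])
# stylus collar, handle top
top_t=np.array([418,312])/6-.42+[310,185]
print("handle top top-view z.146",plane(t,np.array([420,318])/6-.42+[310,185],.146), "collar",plane(t,np.array([384,316])/6-.42+[310,185],.086))
print("scene htop",plane(s,np.array([291,217])/4-.4+[70,200],.146),"collar",plane(s,np.array([327,296])/4-.4+[70,200],.086))
```

```text
[[0.5713 0.1688 0.09  ]
 [0.5925 0.0761 0.09  ]
 [0.5307 0.0619 0.09  ]
 [0.5083 0.1543 0.09  ]]
[[0.5701 0.1695 0.09  ]
 [0.5101 0.1553 0.09  ]
 [0.5315 0.0628 0.09  ]
 [0.5931 0.0763 0.09  ]]
(array([0.55412931, 0.10065742, 0.22983478]), np.float64(0.000724020224850172))
(array([0.55463783, 0.10136083, 0.23159549]), np.float64(0.0014293900130095682))
[array([ 0.5189, -0.1334,  0.08  ]), array([ 0.5552, -0.2963,  0.08  ]), array([ 0.4962, -0.3094,  0.08  ]), array([ 0.4627, -0.1511,  0.08  ])]
handle top top-view z.146 [ 0.51813215 -0.27051929  0.146     ] collar [ 0.51974958 -0.27063947  0.086     ]
scene htop [ 0.51945974 -0.27058775  0.146     ] collar [ 0.52232476 -0.27216298  0.086     ]
```

```bash
cat >> h.py <<'E'
from scipy.spatial.transform import Rotation as Ro
def go(P,yaw=None,R0=None,p0=None):
    "rows from current pose to TCP at P, tool down, tool y along dir yaw (mod pi)"
    s=get_state();q=s["ee_rot"];R=Ro.from_quat([q[1],q[2],q[3],q[0]]).as_matrix();p=s["position"]
    best=None
    for k in (0,1):
        a=yaw+k*np.pi; y=np.array([np.cos(a),np.sin(a),0]);z=np.array([0,0,-1.]);x=np.cross(y,z)
        w=Ro.from_matrix(R.T@np.c_[x,y,z]).as_rotvec(degrees=True)
        if best is None or np.linalg.norm(w)<np.linalg.norm(best): best=w
    print("shift",(R.T@(np.array(P)-p)*1000).round(1),"rot",best.round(2),"qpos",s["qpos"].round(2),"pos",p.round(4),"t",s["clock"])
E
python3 -c "
from h import *
go([.5333,.1905,.22],.231)"
```

```text
shift [-477.1 -269.9   30.2] rot [-2.000e-02  1.000e-02  6.383e+01] qpos [ 1.22  0.28  1.51 -0.    1.36 -0.12] pos [0.1287 0.5603 0.2501] t 0.35
```

```bash
python3 -m jog '[-477,-270,30,0,0,64,-477,-270,30,0,0,64,-477,-270,30,0,0,64,-477,-270,30,0,0,64,-477,-270,30,0,0,64,-477,-270,30,0,0,64,-477,-270,30,0,0,64,-477,-270,30,0,0,64,-477,-270,30,0,0,64,-477,-270,30,0,0,64]' 1
python3 -m jog '[0,0,0,0,0,0,0,0,0,0,0,0]'; python3 -c "
from h import *
go([.5333,.1905,.18],.231);print(get_state()['contact_force'],get_state()['width'])"
```

```text
clock: 1.6
position: [0.5358, 0.1879, 0.2197]
ee_rot: [0.001, 0.624, 0.782, -0.0]
contact_force: [-0.6, 0.2, -0.1]
width: -0.0001
clock: 1.85
position: [0.5322, 0.1914, 0.2205]
ee_rot: [-0.0, 0.622, 0.783, 0.0]
contact_force: [-0.3, 0.2, 0.7]
width: -0.0001
shift [-1.2  0.9 40.5] rot [-0.01 -0.03 -0.09] qpos [ 0.22  0.28  1.57  0.    1.29 -0.01] pos [0.5322 0.1914 0.2205] t 1.85
[-0.27319072  0.225921    0.71375286] -0.00013846819279630864
```

Run:
```python
from h import *
s=get_image("scene");crop(s,220,20,400,200,4,"pics/s1.png")
w=get_image("wrist");cv2.imwrite("pics/w1.png",w["frame"][:,:,::-1])
```

```text
(no output)
```

View pics/s1.png

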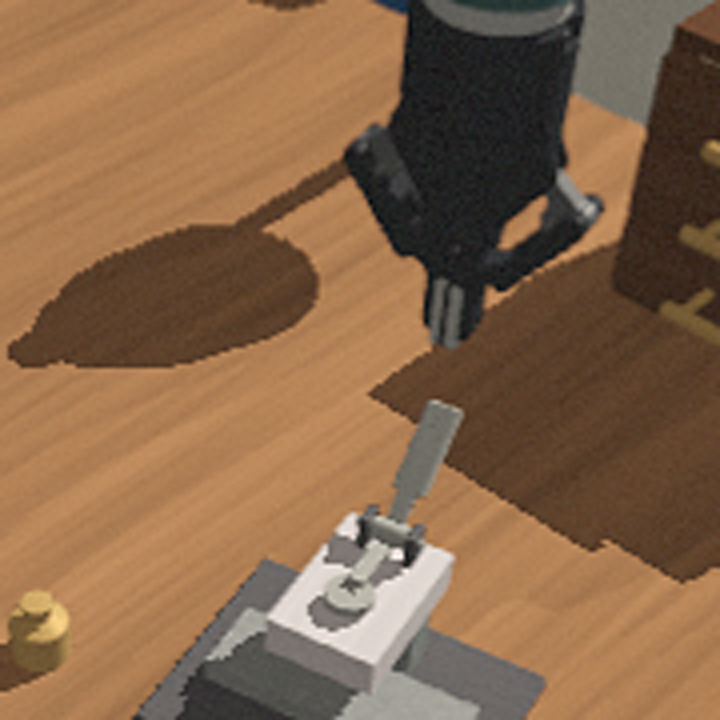

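View pics/w1.png

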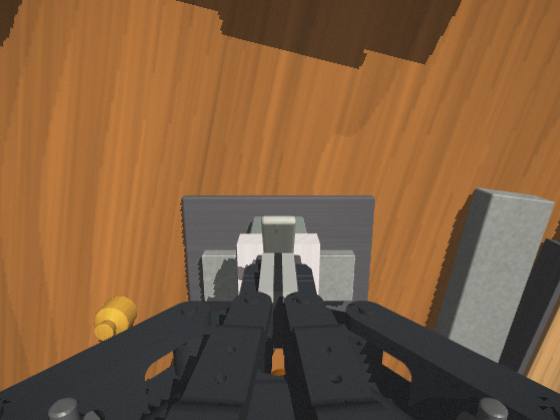

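```bash
python3 -m jog '[0,0,25,0,0,0,0,0,45,0,0,0,0,0,60,0,0,0,0,0,75,0,0,0,0,0,90,0,0,0,0,0,100,0,0,0,0,0,106,0,0,0]'
python3 -m jog '[0,0,2,0,0,0,0,0,4,0,0,0,0,0,6,0,0,0]'
python3 - <<'E'
from h import *
s=get_image("scene");crop(s,220,20,400,200,4,"pics/s2.png")
E
```

```text
clock: 2.82
position: [0.5333, 0.1901, 0.1137]
ee_rot: [0.0, 0.622, 0.783, -0.0]
contact_force: [0.6, -0.3, 1.7]
width: 0.0001
clock: 3.2
position: [0.5334, 0.1905, 0.1085]
ee_rot: [0.0, 0.622, 0.783, 0.0]
contact_force: [-0.1, -0.2, 1.3]
width: 0.0005
```

View pics/s2.png

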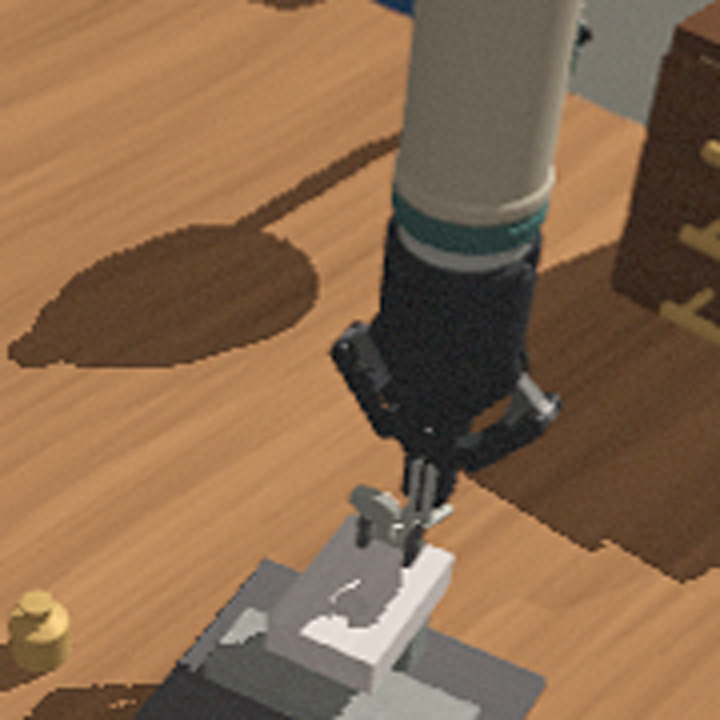

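Disc is now well up (crop 375,500); I continue down until the stop is felt.

```bash
python3 -m jog '[0,0,2,0,0,0,0,0,4,0,0,0,0,0,6,0,0,0,0,0,6,0,0,0]'
python3 -m jog '[0,0,1,0,0,0,0,0,2,0,0,0,0,0,3,0,0,0,0,0,3,0,0,0]'
```

```text
clock: 3.75
position: [0.5331, 0.1906, 0.102]
ee_rot: [-0.0, 0.622, 0.783, -0.0]
contact_force: [-0.2, -0.0, 0.7]
width: -0.0003
clock: 4.25
position: [0.5332, 0.1905, 0.0992]
ee_rot: [-0.0, 0.622, 0.783, 0.0]
contact_force: [0.9, 1.0, 0.3]
width: 0.0
```

```bash
python3 -m jog '[0,0,1,0,0,0,0,0,2,0,0,0,0,0,3,0,0,0,0,0,3,0,0,0]'
python3 -m jog '[0,0,1,0,0,0,0,0,2,0,0,0,0,0,3,0,0,0,0,0,3,0,0,0]'
python3 - <<'E'
from h import *
s=get_image("scene");crop(s,270,110,350,190,8,"pics/s3.png")
E
```

```text
clock: 4.75
position: [0.5334, 0.1906, 0.0982]
ee_rot: [0.0, 0.622, 0.783, 0.001]
contact_force: [-3.2, 0.3, 12.3]
width: -0.0001
clock: 5.25
position: [0.5337, 0.1911, 0.0973]
ee_rot: [0.001, 0.622, 0.783, 0.002]
contact_force: [-5.3, -0.4, 24.5]
width: -0.0003
```

View pics/s3.png

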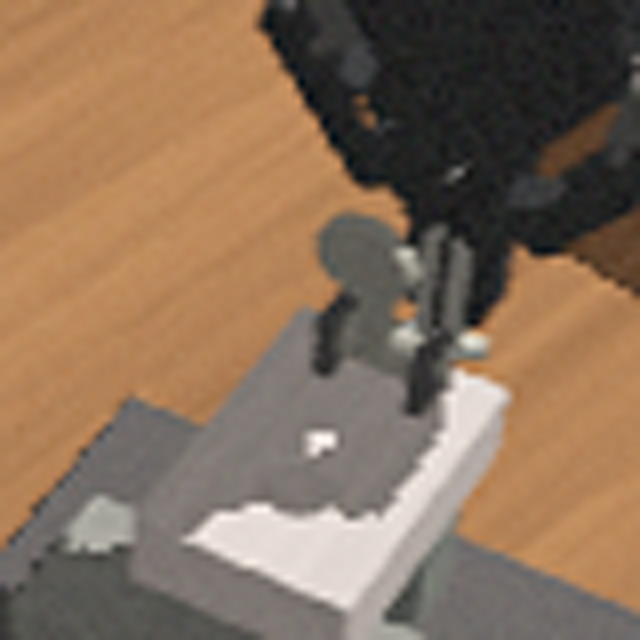

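```bash
python3 -m jog '[0,0,-20,0,0,0,0,0,-60,0,0,0,0,0,-110,0,0,0,0,0,-170,0,0,0,0,0,-170,0,0,0]'
python3 - <<'E'
from h import *
go([.519,-.2707,.25],.231)
s=get_image("scene");t=get_image("top")
crop(s,270,110,350,190,6,"pics/s4.png");crop(t,170,180,270,280,5,"pics/t4.png")
cv2.imwrite("pics/4.png",np.hstack([cv2.resize(cv2.imread("pics/s4.png"),(400,400)),cv2.resize(cv2.imread("pics/t4.png"),(400,400))]))
E
```

```text
clock: 5.92
position: [0.5359, 0.1912, 0.2686]
ee_rot: [0.003, 0.622, 0.783, 0.004]
contact_force: [0.4, 0.9, -0.8]
width: -0.0002
shift [-446.1 -121.    17.3] rot [ 0.64 -0.   -0.17] qpos [ 0.22  0.25  1.49  0.    1.39 -0.01] pos [0.5359 0.1912 0.2686] t 5.925
```

View pics/4.png

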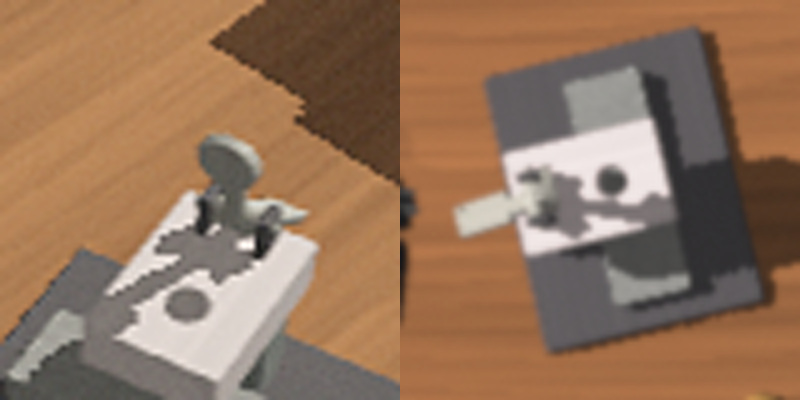

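Run:
```python
from h import *
for n,c in(("top",(223,225.2)),("scene",(307.4,171))):
    d=get_image(n);g=cv2.resize(cv2.cvtColor(d["frame"],cv2.COLOR_RGB2GRAY)[int(c[1])-8:int(c[1])+9,int(c[0])-8:int(c[0])+9],None,fx=8,fy=8,interpolation=cv2.INTER_CUBIC)
    for th in (150,165,180):
        m=(g<th).astype(np.uint8)
        num,l,st,ce=cv2.connectedComponentsWithStats(m); k=l[68,68]
        p=(ce[k]+.5)/8-.5+[int(c[0])-8,int(c[1])-8]
        print(n,th,k,st[k],p.round(2),plane(d,p,.09).round(4))
go([.519,-.2707,.25],.231)
```

```text
top 150 1 [   0   37  136   99 6264] [222.6  228.77] [0.5446 0.1016 0.09  ]
top 165 1 [   0   36  136  100 6995] [222.5  228.72] [0.5447 0.1019 0.09  ]
top 180 1 [   0   34  136  102 7569] [222.51 228.58] [0.5451 0.1018 0.09  ]
scene 150 2 [  32   37   72   54 2935] [307.   170.55] [0.5543 0.1017 0.09  ]
scene 165 2 [  31   36   75   57 3206] [307.02 170.55] [0.5543 0.1017 0.09  ]
scene 180 2 [  30   34   78   60 3504] [307.04 170.56] [0.5544 0.1018 0.09  ]
shift [-446.  -116.9   11.8] rot [-0.21 -0.01 -0.17] qpos [ 0.22  0.26  1.5   0.    1.38 -0.01] pos [0.5321 0.1902 0.2615] t 6.125
```

```bash
python3 -m jog '[-446,-117,12,0,0,0,-446,-117,12,0,0,0,-446,-117,12,0,0,0,-446,-117,12,0,0,0,-446,-117,12,0,0,0,-446,-117,12,0,0,0,-446,-117,12,0,0,0,-446,-117,12,0,0,0,-446,-117,12,0,0,0,-446,-117,12,0,0,0]' 0
python3 -m jog '[0,0,0,0,0,0,0,0,0,0,0,0]'
python3 - <<'E'
from h import *
go([.519,-.2707,.25],.231)
w=get_image("wrist");cv2.imwrite("pics/w5.png",w["frame"][:,:,::-1])
print(proj(w,[[.519,-.2707,.146],[.519,-.2707,.086]]))
s=get_image("scene");crop(s,80,180,220,320,5,"pics/s5.png")
E
```

```text
clock: 7.38
position: [0.5198, -0.2686, 0.2504]
ee_rot: [-0.001, 0.622, 0.783, 0.0]
contact_force: [-0.3, -0.4, -0.5]
width: 0.0854
clock: 7.62
position: [0.5202, -0.269, 0.2516]
ee_rot: [0.0, 0.621, 0.784, 0.0]
contact_force: [0.2, -0.3, 0.4]
width: 0.0854
shift [-1.3 -1.6  1.6] rot [ 0.02 -0.   -0.07] qpos [-0.6   0.29  1.48  0.    1.37 -0.83] pos [ 0.5202 -0.269   0.2516] t 7.625
[[274.98957363 216.36043873]
 [275.42031441 195.69342836]]
```

View pics/w5.png

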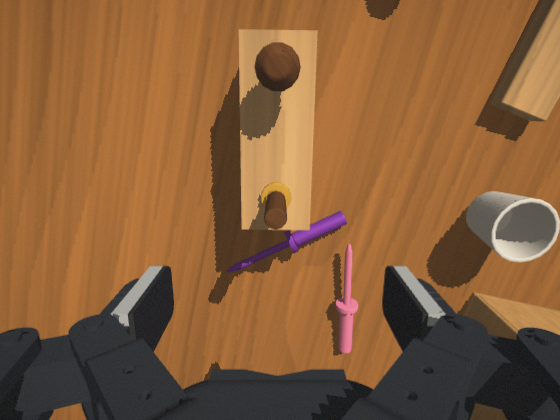

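View pics/s5.png

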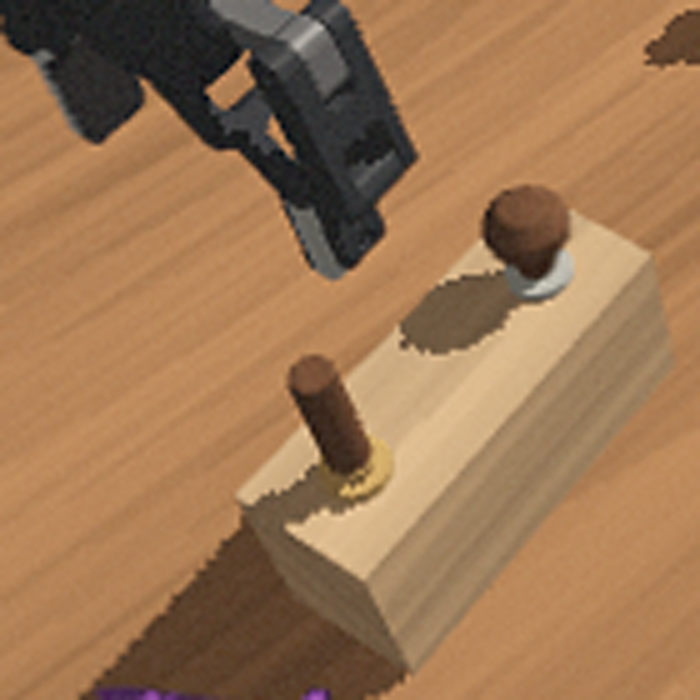

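Run:
```python
from h import *
t=get_image("top");s=get_image("scene")
print("purple htop",tri(t,(415.5,251.5),s,(88,274)),"purple tip",tri(t,(401,251.5),s,(111,311)))
print("pink htop",tri(t,(392.5,202),s,(156,301)),"tip",tri(t,(378.5,206.5),s,(173,335)))
go([.519,-.2707,.116],.231)
```

```text
purple htop (array([ 0.48551387, -0.35330019,  0.14201643]), np.float64(0.0035256531246227454)) purple tip (array([ 0.48283652, -0.35971722,  0.00703022]), np.float64(0.004583425926939387))
pink htop (array([ 0.60142304, -0.3038693 ,  0.14175539]), np.float64(0.0009334990310357929)) tip (array([ 0.60279612, -0.30489151,  0.00664822]), np.float64(0.0005470848348311453))
shift [ -0.5  -1.3 135.5] rot [ 0.02  0.   -0.13] qpos [-0.6   0.29  1.48  0.    1.37 -0.83] pos [ 0.5201 -0.2699  0.2515] t 7.825
```

```bash
python3 -m jog '[0,-1,30,0,0,0,0,-1,60,0,0,0,0,-1,90,0,0,0,0,-1,115,0,0,0,0,-1,128,0,0,0,0,-1,135,0,0,0,0,-1,135,0,0,0]'
python3 - <<'E'
from h import *
go([.519,-.2707,.116],.231)
w=get_image("wrist");cv2.imwrite("pics/w6.png",w["frame"][:,:,::-1])
s=get_image("scene");crop(s,80,180,220,320,5,"pics/s6.png")
E
```

```text
clock: 8.7
position: [0.5193, -0.2707, 0.1165]
ee_rot: [0.0, 0.622, 0.783, 0.0]
contact_force: [0.2, 0.1, 0.1]
width: 0.0853
shift [ 0.1 -0.2  0.5] rot [ 0.02  0.01 -0.17] qpos [-0.6   0.39  1.68  0.    1.07 -0.83] pos [ 0.5193 -0.2707  0.1165] t 8.7
```

View pics/w6.png

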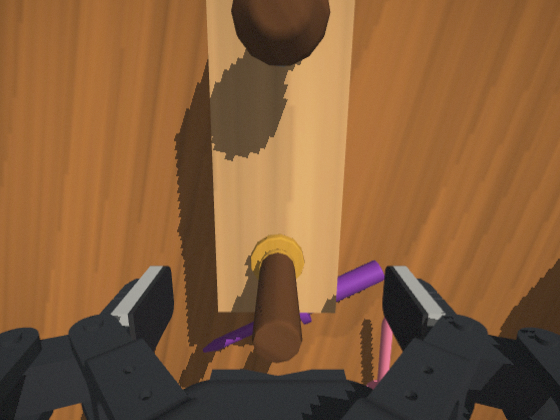

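View pics/s6.png

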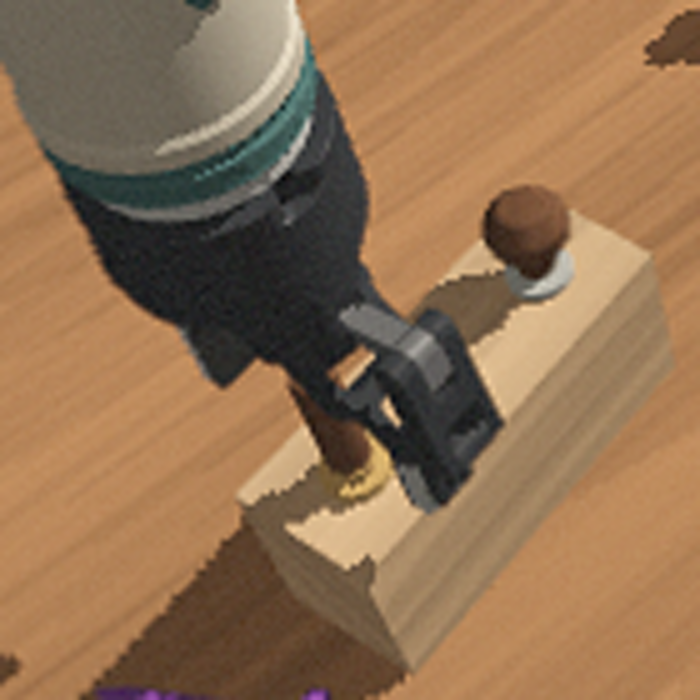

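```bash
python3 -m jog '[0,0,0,0,0,0,0,0,0,0,0,0,0,0,0,0,0,0,0,0,0,0,0,0,0,0,0,0,0,0,0,0,0,0,0,0]' 1 50
python3 - <<'E'
from h import *
go([.519,-.2707,.25],.231)
w=get_image("wrist");cv2.imwrite("pics/w7.png",w["frame"][:,:,::-1])
E
```

```text
clock: 9.55
position: [0.5191, -0.2707, 0.1165]
ee_rot: [0.0, 0.622, 0.783, 0.0]
contact_force: [-0.8, -0.4, 2.4]
width: 0.0148
shift [ 0.000e+00 -1.000e-01 -1.335e+02] rot [ 0.01  0.01 -0.17] qpos [-0.6   0.39  1.68  0.    1.07 -0.83] pos [ 0.5191 -0.2707  0.1165] t 9.55
```

View pics/w7.png

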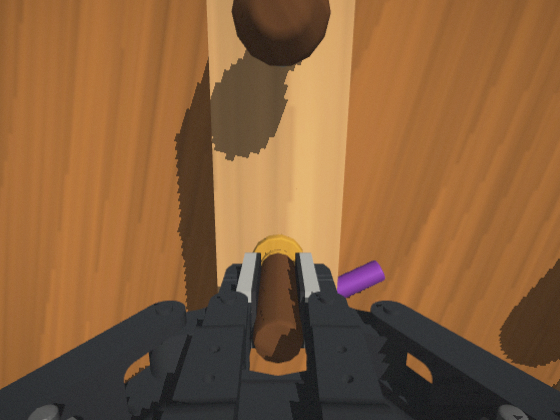

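```bash
python3 -m jog '[0,0,-10,0,0,0,0,0,-25,0,0,0,0,0,-45,0,0,0,0,0,-70,0,0,0,0,0,-100,0,0,0,0,0,-130,0,0,0,0,0,-150,0,0,0,0,0,-154,0,0,0,0,0,-154,0,0,0,0,0,-154,0,0,0]'
python3 - <<'E'
from h import *
go([.5543,.101,.27],.231)
w=get_image("wrist");cv2.imwrite("pics/w8.png",w["frame"][:,:,::-1])
s=get_image("scene");crop(s,60,100,240,280,4,"pics/s8.png")
print(get_state()["width"])
E
```

```text
clock: 10.85
position: [0.5185, -0.2703, 0.2692]
ee_rot: [-0.001, 0.622, 0.783, -0.0]
contact_force: [-0.5, 0.7, -0.2]
width: 0.0145
shift [353.6 118.8  -0.4] rot [-0.08 -0.1  -0.17] qpos [-0.6   0.28  1.45  0.    1.41 -0.83] pos [ 0.5185 -0.2703  0.2692] t 10.85
0.015128664477336995
```

View pics/s8.png

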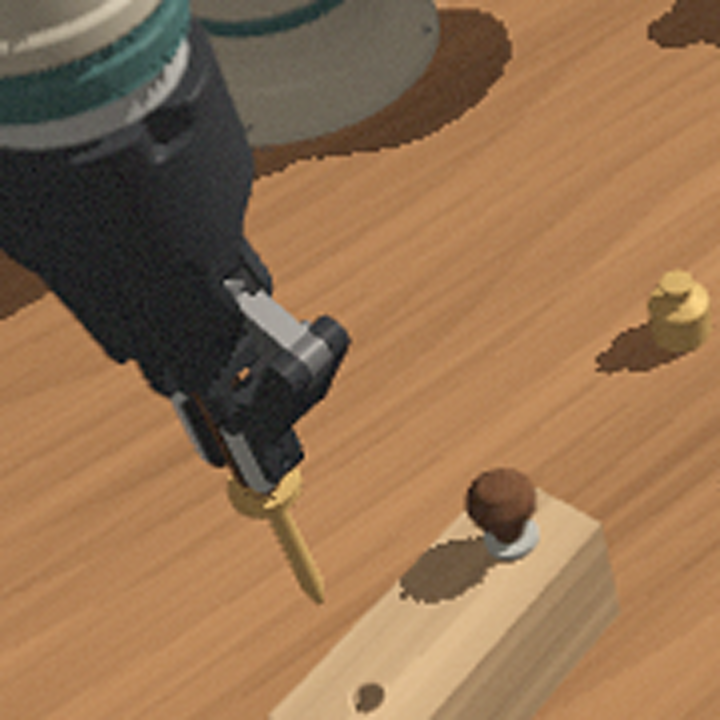

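View pics/w8.png

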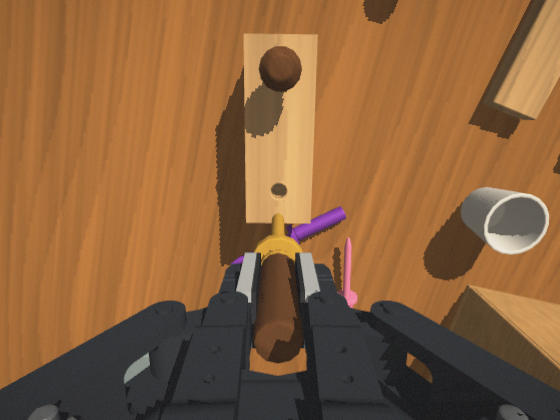

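```bash
python3 -m jog '[20,7,-25,0,0,0,55,18,-31,0,0,0,100,33,-31,0,0,0,150,50,-31,0,0,0,200,67,-31,0,0,0,250,84,-31,0,0,0,295,99,-31,0,0,0,330,111,-31,0,0,0,350,117,-31,0,0,0,354,119,-31,0,0,0]'
python3 -m jog '[0,0,0,0,0,0,0,0,0,0,0,0,0,0,0,0,0,0]'
python3 - <<'E'
from h import *
go([.5543,.101,.25],.231)
w=get_image("wrist");cv2.imwrite("pics/w9.png",w["frame"][:,:,::-1])
s=get_image("scene");crop(s,220,40,400,220,4,"pics/s9.png")
t=get_image("top");crop(t,170,180,270,280,6,"pics/t9.png")
p=get_state()["position"]
for d in (s,w,t): print(proj(d,[p,p+[0,0,-.036],p+[0,0,-.111],[.5543,.101,.09]]).round(1).tolist())
E
```

```text
clock: 12.2
position: [0.5548, 0.1017, 0.3009]
ee_rot: [-0.0, 0.622, 0.783, -0.0]
contact_force: [0.4, 0.3, 0.4]
width: 0.0151
clock: 12.58
position: [0.555, 0.1, 0.3013]
ee_rot: [0.0, 0.623, 0.782, -0.0]
contact_force: [0.3, 0.3, -0.8]
width: 0.0147
shift [ 1.1 -0.5 51.3] rot [-0.    0.01 -0.26] qpos [ 0.06  0.24  1.44 -0.    1.47 -0.17] pos [0.555  0.1    0.3013] t 12.575
[[315.4, 84.9], [313.7, 102.4], [310.5, 134.7], [306.8, 170.7]]
[[277.7, 290.8], [277.6, 254.2], [277.5, 211.5], [276.9, 182.1]]
[[207.3, 219.5], [210.6, 220.6], [216.5, 222.5], [222.8, 224.8]]
```

View pics/s9.png

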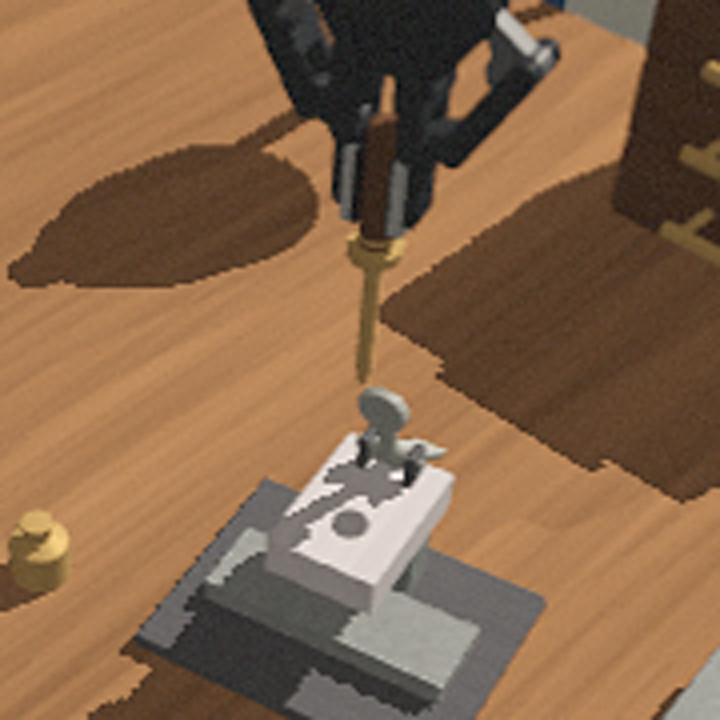

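View pics/w9.png

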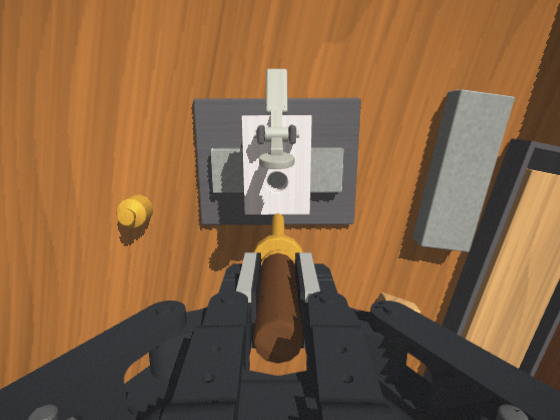

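View pics/t9.png

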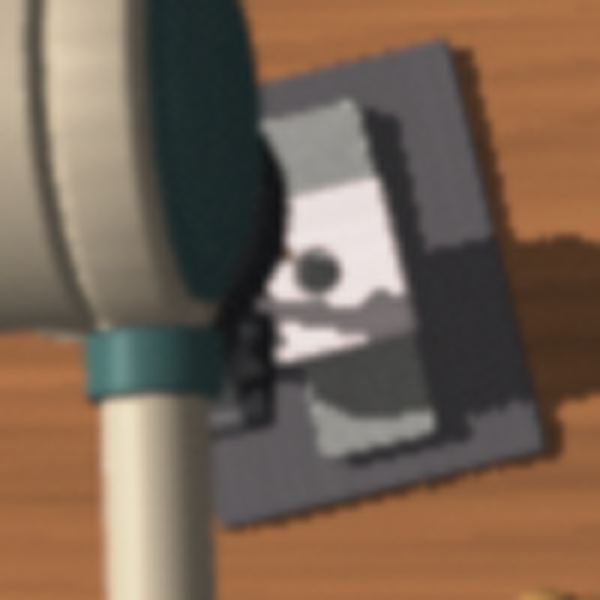

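```bash
python3 -m jog '[1,0,10,0,0,0,1,0,25,0,0,0,1,0,40,0,0,0,1,0,55,0,0,0,1,0,68,0,0,0,1,0,76,0,0,0,1,0,78,0,0,0,1,0,78,0,0,0,1,0,78,0,0,0]'
python3 - <<'E'
from h import *
go([.5543,.101,.25],.231)
w=get_image("wrist");crop(w,215,130,345,260,5,"pics/w10.png")
s=get_image("scene");crop(s,270,100,350,200,6,"pics/s10.png")
p=get_state()["position"]
for d in (s,w): print(proj(d,[p,p+[0,0,-.036],p+[0,0,-.111],[.5543,.101,.09]]).round(1).tolist())
E
```

```text
clock: 13.85
position: [0.5551, 0.1021, 0.2239]
ee_rot: [0.0, 0.622, 0.783, 0.0]
contact_force: [0.8, 0.1, -1.4]
width: 0.0148
shift [ -0.9  -1.  -26.1] rot [ 0.07  0.01 -0.17] qpos [ 0.06  0.28  1.57  0.    1.29 -0.17] pos [0.5551 0.1021 0.2239] t 13.85
[[312.4, 120.6], [310.9, 135.4], [308.1, 163.0], [306.8, 170.7]]
[[277.2, 291.9], [277.1, 255.2], [277.1, 212.2], [275.8, 204.9]]
```

View pics/s10.png

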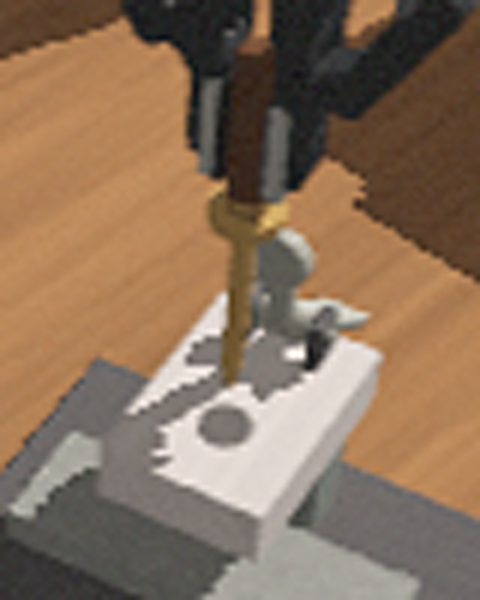

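View pics/w10.png

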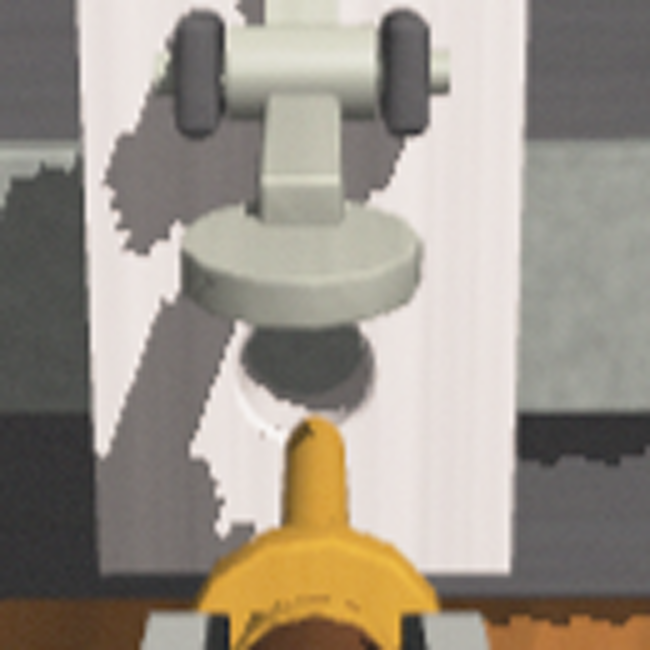

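Run:
```python
from h import *
w=get_image("wrist")
a=.231;c=np.array([.5543,.101]);X=np.array([np.cos(a),np.sin(a)]);Y=np.array([-np.sin(a),np.cos(a)])
P=[[*(c+x*X+y*Y),.09] for x,y in((-.032,-.032),(.032,-.032),(.01,0),(-.01,0),(0,-.01),(0,.01))]
print(((proj(w,P)-[215,130]+.4)*5).round(0).tolist())
print(plane(w,np.array([103,575])/5+[214.6,129.6],.09),plane(w,np.array([512,575])/5+[214.6,129.6],.09),P[0],P[1])
p=get_state()["position"]; print(p, plane(w,np.array([313,418])/5+[214.6,129.6],p[2]-.1105))
```

```text
[[102.0, 577.0], [514.0, 575.0], [373.0, 377.0], [240.0, 377.0], [307.0, 440.0], [307.0, 312.0]]
[0.53061517 0.06282317 0.09      ] [0.59250467 0.07712043 0.09      ] [np.float64(0.5304764206429595), np.float64(0.06252355179309303), 0.09] [np.float64(0.5927764482069069), np.float64(0.07717642064295953), 0.09]
[0.55494591 0.10207428 0.22372573] [0.55511163 0.10151869 0.11322573]
```

```bash
python3 -m jog '[-0.5,-0.7,0,0,0,0,-0.8,-0.8,3,0,0,0,-0.8,-0.8,7,0,0,0,-0.8,-0.8,10,0,0,0,-0.8,-0.8,10,0,0,0,-0.8,-0.8,10,0,0,0]'
python3 - <<'E'
from h import *
go([.5543,.101,.158],.231)
w=get_image("wrist");crop(w,215,130,345,260,5,"pics/w11.png")
s=get_image("scene");crop(s,270,100,350,200,6,"pics/s11.png")
cv2.imwrite("pics/11.png",np.hstack([cv2.resize(cv2.imread("pics/s11.png"),(384,480)),cv2.resize(cv2.imread("pics/w11.png"),(400,480))]))
E
```

```text
clock: 14.75
position: [0.5542, 0.1011, 0.2133]
ee_rot: [-0.0, 0.622, 0.783, 0.0]
contact_force: [1.0, -0.1, -0.3]
width: 0.0145
shift [-0.1  0.  55.3] rot [ 0.   -0.   -0.17] qpos [ 0.06  0.28  1.59  0.    1.27 -0.17] pos [0.5542 0.1011 0.2133] t 14.75
```

View pics/11.png

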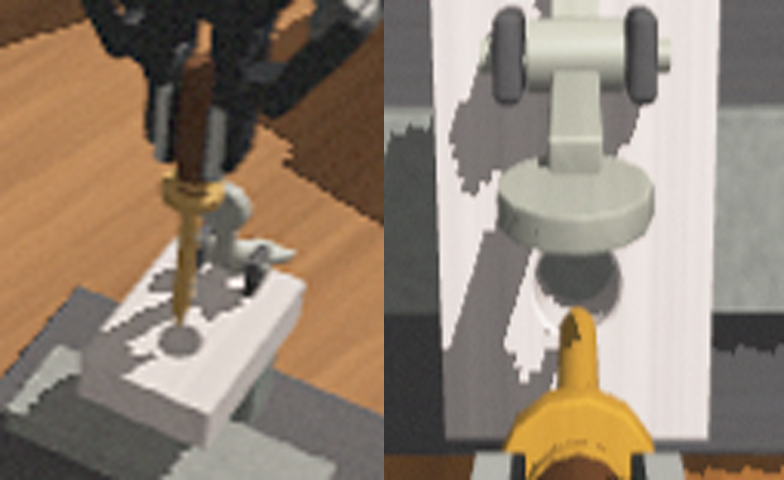

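```bash
python3 -m jog '[0,0,5,0,0,0,0,0,10,0,0,0,0,0,16,0,0,0,0,0,22,0,0,0,0,0,28,0,0,0,0,0,28,0,0,0]'
python3 -c "
from h import *
go([.5543,.101,.158],.231)"
python3 -m jog '[0,0,6,0,0,0,0,0,12,0,0,0,0,0,18,0,0,0,0,0,23,0,0,0,0,0,27,0,0,0,0,0,27,0,0,0,0,0,27,0,0,0]'
python3 - <<'E'
from h import *
go([.5543,.101,.158],.231)
w=get_image("wrist");crop(w,215,130,345,260,5,"pics/w12.png")
s=get_image("scene");crop(s,270,100,350,200,6,"pics/s12.png")
cv2.imwrite("pics/12.png",np.hstack([cv2.resize(cv2.imread("pics/s12.png"),(384,480)),cv2.resize(cv2.imread("pics/w12.png"),(400,480))]))
E
```

```text
clock: 15.6
position: [0.5537, 0.1011, 0.1846]
ee_rot: [-0.001, 0.622, 0.783, -0.0]
contact_force: [0.4, 0.3, -0.4]
width: 0.0147
shift [-0.2  0.6 26.6] rot [-0.08 -0.02 -0.17] qpos [ 0.06  0.3   1.64  0.    1.2  -0.17] pos [0.5537 0.1011 0.1846] t 15.6
clock: 16.48
position: [0.5543, 0.1011, 0.1584]
ee_rot: [0.0, 0.622, 0.783, 0.0]
contact_force: [-0.1, 0.4, -0.9]
width: 0.0145
shift [-0.1 -0.   0.4] rot [ 0.02  0.   -0.17] qpos [ 0.06  0.32  1.67  0.    1.14 -0.17] pos [0.5543 0.1011 0.1584] t 16.475
```

View pics/12.png

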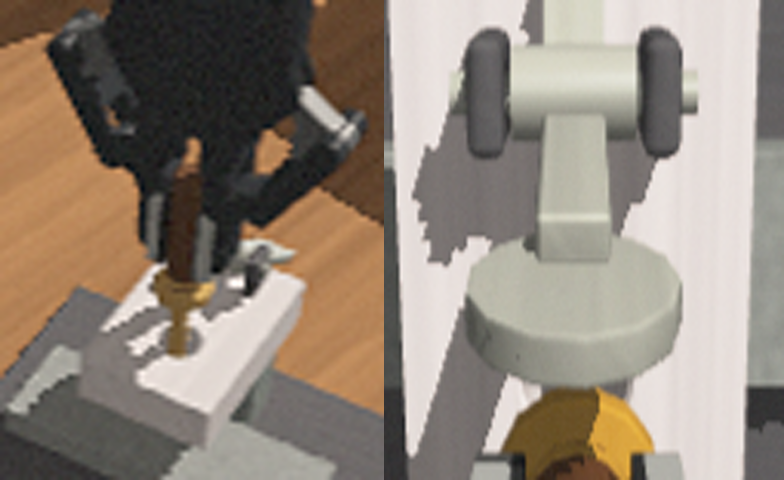

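```bash
python3 -m jog '[0,0,0,0,0,0,0,0,0,0,0,0,0,0,0,0,0,0,0,0,0,0,0,0]'
python3 - <<'E'
from h import *
s=get_image("scene");p=get_state()["position"]
pts=(proj(s,[p+[0,0,.030],p-[0,0,.030],p-[0,0,.036],[*p[:2],.09]])-[270,100]+.4)*6
im=cv2.resize(s["frame"][100:200,270:350,::-1],None,fx=6,fy=6,interpolation=cv2.INTER_CUBIC)
for q in pts: cv2.drawMarker(im,tuple(int(v) for v in q),(0,0,255),0,8)
cv2.imwrite("pics/s13.png",im); st=get_state();print(p,st["width"],st["contact_force"],abs(st["qd"]).max())
E
```

```text
clock: 17.08
position: [0.5541, 0.1011, 0.1583]
ee_rot: [-0.0, 0.622, 0.783, 0.0]
contact_force: [0.4, 0.4, -0.5]
width: 0.0151
[0.55414795 0.10112535 0.15829974] 0.014940366665553654 [-0.03858418 -0.65622306 -0.35247883] 0.0014015462643972062
```

View pics/s13.png

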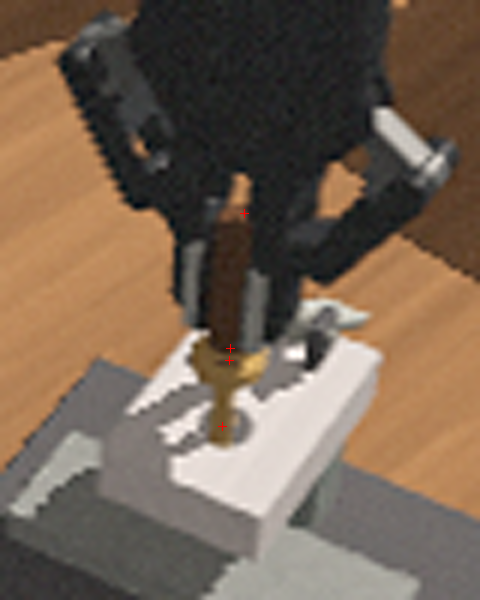

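The markers fall on the handle top (242,212), the collar (230,355) and the stem in the middle of the hole (222,427). There is no slip, the arm is still, and the wrist force is about 0.

```bash
python3 -c "
from rig import *
print(sign_off())"
```

```text
the job is handed in; nothing more can be done
None
```

I pressed the lever down to its stop (about 24 N felt), which left the cover disc standing upright. I then took the dark-handled brass stylus out of the block, carried it over the stand and lowered it upright into the guide hole. I handed the job in at about 17 s with the stylus still held there.

- **Position:** the tool sat at (0.5541, 0.1011, 0.1583) m. The hole measured about (0.554, 0.101) m across the camera views. The point should be about 47 mm above the table, which puts it below the plate and clear of the stone.
- **Grip and contact:** the fingers were about 15 mm apart on the handle. The arm was at rest, and the wrist force stayed within about 1 N, so I saw no sign of contact with the stand.
- **Disagreements:** an early threshold reading of the hole in the top view was about 10 mm off, because its mask merged with the shadow. I discarded it, and the plate corners and the other views agreed to about 1 mm.
- **Not confirmed:** the point's height is worked out from the grip position, as I could not see it under the plate. I did not measure the lever angle; I judged it from the felt stop and the pictures. I did not measure whether the loose items had moved.

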